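# Fit the spice mill on the kitchen machine and hold it running

### The job

Slide the grey safety cover on top of the kitchen machine fully back to its stop so the drive socket is open, then take the spice mill (clear cup, black cap) from the accessory rack, set its stem in the socket, turn it until the splines mesh and press it fully home without slamming it. The machine runs only while the mill is held down against the spring switch, so finish still holding the mill pressed home; do not let go. Keep the mill upright and leave everything else where it stands.

Things in the scene. Friction and masses are not known exactly. Their poses are not given: they have to be found in the camera images.
- motor_base: Cream and red kitchen-machine motor base, 206 x 156 mm, top face 100 mm high, fixed to the table; origin at the centre of its underside, x axis to its rear (front with the black knob faces -x). On its top, two 7 mm high steel rails run along x at y = +-39 mm
- outlet (a point): Centre of the round 46 mm drive opening in the top face of the motor base, on the drive axis at the level of the top face (45 mm in front of the base's centre, 100 mm high); axes as the base. Inside, 3 mm below the top face, lies the top of the white splined drive socket: 24 mm bore, six radial slots 7.6 mm wide and 20 mm deep, 60 degrees apart
- drive (a joint): Angle of the drive socket about the vertical, rad, counter-clockwise from above; at 0 one of the six slots points along the base's +x. It turns only stiffly (0.3 N m)
- plunger (a joint): Spring switch at the bottom of the socket bore (orange disc), m it is pressed down: 0 free, 0.006 when a meshed mill is fully home. Its spring pushes up with 6 N at 0 and 10 N at 0.006, more than the mill's weight, so an unpressed mill stands 6 mm high
- cover (a joint): Sliding safety cover, m: 0 shut (over the outlet), 0.074 at its rear stop (outlet free); slides along the base's +x with about 2 N friction and stays where left
- cover_grip (a point): Middle of the top edge of the cover's upright grip ridge (12 mm thick along the slide, 44 mm wide across it, standing 22 mm above the cover plate); 27 mm above the top face of the base; moves with the cover
- mill: Spice mill, 0.2 to 0.4 kg, upright in one of the rack's two holes, its collar resting on the rack's top. Origin at the centre of the collar's underside, z up. Red collar 66 mm across, 12 mm high; clear cup 58 mm across up to 72 mm; black round cap 46 mm across from 72 to 110 mm above the origin. Home: stem meshed, collar flat on the base's top face round the outlet
- mill_stem (a point): Centre of the stem's lower end, 30 mm below the mill's origin. Stem from the collar down: six spline teeth 22 mm long, 5 mm wide, 35 mm over the tips, one along the mill's +x and then every 60 degrees, each below a yellow rib on collar and cap; then a 21 mm round pilot narrowing to 12 mm. If the teeth stand on the socket unmeshed, the collar is 19 mm too high
- mill_cap (a point): Grip point on the mill's axis, in the cap, 96 mm above the collar's underside
- rack: Cream accessory rack, block 90 x 230 x 40 mm, fixed; origin at the centre of its underside; two 44 mm holes at y = +-55 mm hold the mill and the orange citrus reamer
- reamer: Orange citrus reamer attachment in the other rack hole, dish 84 mm across, 52 mm high above the rack; leave it there
- spray: Blue plastic spray bottle with white press button, 64 mm across, 171 mm high, origin at its underside
- bowl: Brown ceramic bowl, 136 mm across, 55 mm high, origin at its underside
- mug: Blue enamel mug, 80 mm across, 80 mm high, origin at its underside
- glasses: Folded reading glasses lying flat, 138 x 44 x 16 mm, origin at the underside
- candle: Candle on a white saucer, 100 mm across, 84 mm high, origin at its underside
- tin_flap (a joint): Hinged flap of the green tin trinket box (90 x 130 x 60 mm, fixed), rad, 0 shut; leave it shut
There are look-alikes about, which are no part of the job. What is shaped like the mill but pink is not meant.

How it is judged:
By the outcome, as a careful person would: the job done as asked, in the order asked, and still so for the second after the job is handed in, while the arm keeps its last pose, push and grip.
It also fails if it takes over 58 s, if anything falls off the work surface, if the arm or the gripper's body presses on something with over 40 N, if the wrist force passes 120 N, or if a joint passes its speed limit or range.

### The arm

A 6-joint arm with a two-finger parallel gripper is mounted at the origin on the work surface. World frame = base frame: x ahead of the robot, y to its left, z up, the work surface at z = 0. Lengths are in m, angles in rad, forces in N, time in s.
With the tool pointing down it reaches from about 0.325 to 0.775 m from the base axis. Payload 9.3 kg.
Tool frame: the origin (TCP) lies at the centre of the arm's flange, where the gripper is bolted on; the fingertips stand ahead of it and the grasp point (between the pads) lies 155 mm ahead of it (bot.finger_overhang is the z of the fingertips in the tool frame, in m); z points along the fingers, y is the line along which they close (so a half turn about z gives the same grasp; the last joint's range is limited). The gripper opens to 85 mm and grips with 20 to 120 N. Pads are 22 mm wide; open, the fingers measure 114 mm over their backs; the gripper's body (76 mm by 85 mm) begins 54 mm behind the grasp point. The pads swing forward as they close: fully open they stand 13 mm farther back than shut.
Start: joints at [0.951, 0.259, 0.021, 1.334, 0, 1.418], TCP at [0.248, 0.491, 0.405] pointing down, gripper open.
Joint ranges: [-3.04, 3.04], [-0.91, 1.82], [-1.04, 1.36], [-1.92, 1.95], [-1.52, 1.45], [-3.14, 3.14]. Speed limits (rad/s): [2.22, 2.22, 2.79, 3.14, 3.14, 3.14].

### API

Orientations are given as a unit quaternion [w, x, y, z].
In Python, from workcell import bot gives the robot as it stands. The module is installed in compiled form; this text tells all that it offers.
- The arm moves only by the tool step_arm, never from a script. Its argument "deltas" is a list of rows, each a list of 2 entries, a list of its own where there are three numbers: the shift along the tool's x, y, z in units of 120 mm (1.0 is 120 mm), then the turn, a rotation vector about the tool's x, y, z in units of 90 degrees (1.0 is 90 degrees). In form: [[[tx, ty, tz], [wx, wy, wz]], ...]. A call has 1 to 12 rows; each row is the pose to reach, as a shift and turn from the pose commanded when the call began, along the tool's axes at that moment; what a row does not reach only later rows make up. A row lasts 1/12 s, in which the tool goes at most 41.7 mm and 7.16 degrees, less where a joint would pass 70% of its speed; a pose out of reach is approached as far as the arm can. A call with a number of a shift or a turn outside -1 to 1 is refused whole. A call with a gripper value outside its range is refused whole. "claw" is the opening, from -1 (shut) to 1 (fully open), set as the call begins (left out, the last holds). The fingers move at their own pace and stop on an object; "force" is the grip in N (left out, the last holds). Time passes only in rows, so rows that repeat a pose let the fingers close. It gives the time, the measured TCP pose, the force, the opening and the grip force at its end, in the units of the state.
- bot.read_state(): the state, without advancing time (a new reading comes with each control period).
- bot.read_camera(name): name is "side" or "top" or "wrist"; returns (picture, depth): 400x640x3 uint8, red, green, blue; 400x640 float32, m along the optical axis (not along the pixel's ray), 0 where there is no reading.
- bot.get_calibration(name): a dict with "fovy" (degrees; the focal length in pixels is half the picture's height over the tangent of half this angle, whatever the lens; pixels are square), "cx", "cy" (the principal point, pixels), "pose" (4x4, takes a point from camera to world coordinates). Camera axes: x right, y up, looking along -z (the intrinsics and any distortion apply to the point x, -y, -z); pixel columns grow to the right and rows downward; lengths in m; the calibration is good to about 2 mm. A picture is of the moment at which its call begins: read the wrist's pose just before it. get_calibration takes no time and is no camera call; for the wrist camera it gives the pose at the moment of the call.
- bot.job_done(): hands the job in; it is judged then, once.
Trained networks look in the newest picture that a camera, given by its name, has taken for a name from the list of things; names that differ only in an ending like _2 or _b are one class to them, and where a whole thing is asked for, a point or a joint stands for the part that bears it (a point fixed in the world has none). Each returns a list of dicts, best first, with "score" (0 to 1); they miss things now and then, are a little off and sometimes report something else, mostly with a low value. They report only what shows in the picture. A call takes as long as a camera call. They do not tell look-alikes from the thing itself.
- bot.recognise(camera, name): "bbox" ([left, top, width, height] in pixels, round what is visible of it).
- bot.trace(camera, name): "pixels" (400x640 bool, what is visible of it) and "bbox" ([left, top, width, height] in pixels, round what is visible of it).
The state is a dict: "time": time; "joint_pos": joint angles; "dq": joint speeds; "joint_efforts": joint torques, N m; "tool_pos": TCP position; "tcp_rot": TCP orientation; "ft_force": force on the tool from outside, world axes, zero at the start; "torque": the same for the moment, N m; "width": finger opening in m; "finger_force": force on a finger pad.
Only numpy, scipy, OpenCV 4.12 (cv2) and the standard library are available. Lean on these libraries where they do the work, as an engineer would, in place of code of your own. Each camera call takes 0.05 s, during which the arm holds its last target. There are 200 camera calls.

## Working session

There is one attempt and no reset: what is moved stays moved. The work goes in short steps, Python scripts to look and compute and a tool call to move; the robot and the scene stay as the last step left them, time stands still between calls to the robot, and variables do not carry over. Pictures are saved under pics/ and viewed, at most 10 in all, crops included, and the job is handed in when it is done.

Besides the shell and the picture viewer there is one more tool, called after "Request:" as name([rows], argument=value, ...), one row to a line, values as JSON. step_arm: Moves the arm, as the interface text tells. Shifts and turns lie within -1 to 1; 1 stands for 120 mm of shift or 90 degrees of turn. Its arguments: {"type":"object","properties":{"deltas":{"type":"array","items":{"type":"array"}},"claw":{"type":"number"},"force":{"type":"number"}},"required":["deltas"]}

```bash
mkdir -p pics; cat > h.py <<'E'
import numpy as np, cv2
from workcell import bot
def cam(n):
    c=bot.get_calibration(n); im,d=bot.read_camera(n)
    return im,d,c
def world(c,u,v,d):
    f=200/np.tan(np.radians(c['fovy'])/2); P=np.array(c['pose'])
    u=np.asarray(u,float);v=np.asarray(v,float)
    p=np.stack([(u-c['cx'])/f*d,-(v-c['cy'])/f*d,-d],-1)
    return p@P[:3,:3].T+P[:3,3]
def cloud(c,d):
    v,u=np.mgrid[:400,:640]; return world(c,u,v,d)
def proj(c,p):
    f=200/np.tan(np.radians(c['fovy'])/2); P=np.array(c['pose'])
    q=(np.asarray(p)-P[:3,3])@P[:3,:3]
    return c['cx']-f*q[...,0]/q[...,2], c['cy']+f*q[...,1]/q[...,2]
def save(n,im,s=1): cv2.imwrite(f'pics/{n}.png',cv2.resize(im[...,::-1],None,fx=s,fy=s,interpolation=cv2.INTER_CUBIC))
E
python3 - <<'E'
from h import *
for n in ('top','side'):
    im,d,c=cam(n); save(n+'0',im,1.25); np.savez(n+'0.npz',im=im,d=d,P=c['pose'],f=c['fovy'],cx=c['cx'],cy=c['cy'])
    print(n,{k:v for k,v in c.items()})
    for k in ('motor_base','cover_grip','mill','rack','reamer'):
        for r in bot.recognise(n,k)[:3]: print(k,r)
print(bot.read_state(),bot.finger_overhang)
E
```

```text
top {'fovy': 42.432320247942485, 'cx': 322.2015057717336, 'cy': 206.32526360640136, 'pose': array([[-2.02303050e-02,  9.86283132e-01, -1.63817945e-01,
         3.39977851e-01],
       [-9.99794585e-01, -2.01590758e-02,  2.09740769e-03,
        -1.02763778e-02],
       [-1.23378055e-03,  1.63826726e-01,  9.86488359e-01,
         1.70307480e+00],
       [ 0.00000000e+00,  0.00000000e+00,  0.00000000e+00,
         1.00000000e+00]])}
motor_base {'bbox': [359.0, 192.6, 59.3, 71.0], 'score': 0.69}
cover_grip {'bbox': [380.4, 228.6, 24.5, 23.1], 'score': 0.81}
mill {'bbox': [287.6, 187.2, 22.6, 18.9], 'score': 0.94}
mill {'bbox': [221.6, 269.6, 24.5, 21.9], 'score': 0.67}
mill {'bbox': [270.3, 226.7, 22.8, 22.7], 'score': 0.61}
rack {'bbox': [224.2, 221.9, 70.2, 34.0], 'score': 0.89}
reamer {'bbox': [231.5, 223.1, 23.5, 24.7], 'score': 0.73}
side {'fovy': 53.03907340781664, 'cx': 322.05177693232395, 'cy': 202.86706849271397, 'pose': array([[ 0.99911442,  0.02181041, -0.03598181,  0.5514202 ],
       [-0.04039199,  0.73668126, -0.67503275, -0.72655574],
       [ 0.01178439,  0.67588833,  0.7
[... 553 characters left out ...]
 0.41}
{'time': 0.6, 'joint_pos': array([9.51431333e-01, 2.58614014e-01, 2.15155503e-02, 1.33370087e+00,
       1.05627585e-05, 1.41820977e+00]), 'dq': array([-0.00111892, -0.00101246, -0.00035299,  0.00106157, -0.00085498,
        0.00175999]), 'joint_efforts': array([-8.55935450e-04, -5.55091453e+01,  3.44629598e+01,  1.19837598e-03,
       -2.45850852e-04,  5.39667894e-06]), 'tool_pos': array([0.2475063 , 0.49116909, 0.40467723]), 'tcp_rot': array([-5.45805679e-06,  2.31276175e-01,  9.72888139e-01,  5.97304772e-07]), 'ft_force': array([-0.90939712, -0.01660823,  0.00219145]), 'torque': array([ 0.02033544, -0.00576059,  0.01286975]), 'finger_force': 0.0, 'width': 0.0854812171231328} 0.1734
```

View pics/top0.png

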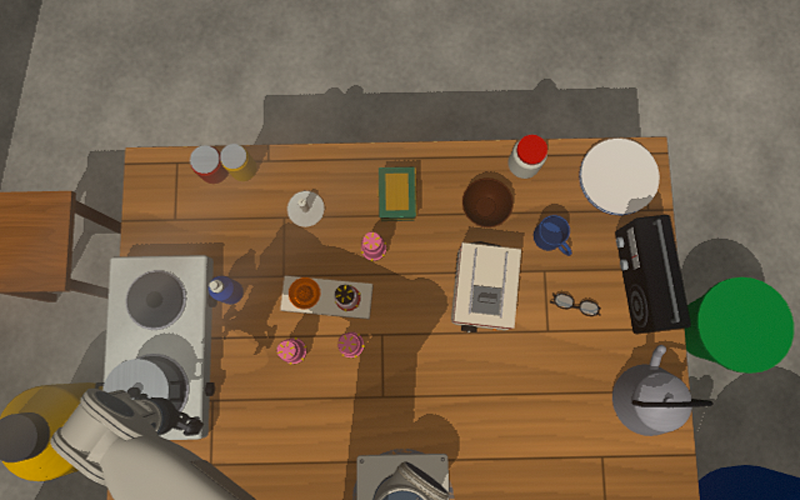

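View pics/side0.png

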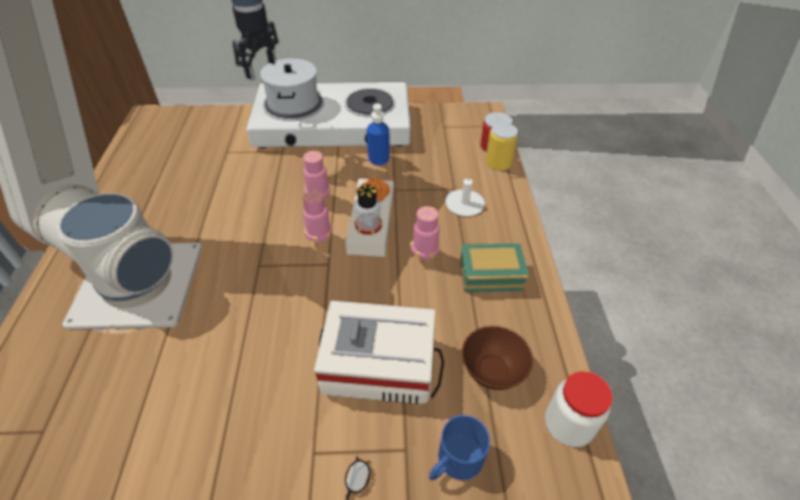

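The top view (800 px wide) shows the mill in the rack at (347,295), the reamer at (303,292), and the motor base at (488,285) with its grip ridge at about (487,297). The pink look-alikes are at (373,245), (350,344) and (292,350).

```bash
cat > m.py <<'E'
from h import *
for n in ('top','side'):
    z=np.load(n+'0.npz'); c=dict(pose=z['P'],fovy=float(z['f']),cx=float(z['cx']),cy=float(z['cy']))
    im=z['im'];W=cloud(c,z['d'])
    def box(lo,hi): return ((W>lo)&(W<hi)).all(-1)
    def rect(m,nm):
        p=W[m]
        if len(p)<8: print(n,nm,len(p));return
        r=cv2.minAreaRect((p[:,:2]*1000).astype(np.float32)); print(n,nm,len(p),'mean',p.mean(0).round(4),'rect',np.round(r[0],1),np.round(r[1],1),round(r[2],2))
    if n=='top':
        for a,b in ((390,238),(262,238),(277,236)): print(a,b,W[int(b),int(a)].round(3))
    rect(box([.3,-.3,.09],[.75,-.05,.106]),'basetop')
    rect(box([.3,-.3,.112],[.75,-.05,.14]),'grip')
    rect(box([.3,.0,.033],[.65,.3,.046])&(im.min(-1)>120),'rack')
    rect(box([.42,.0,.135],[.53,.12,.165]),'cap')
E
python3 m.py
```

```text
390 238 [ 0.499 -0.22   0.128]
262 238 [0.517 0.184 0.036]
277 236 [0.51  0.125 0.151]
top basetop 2533 mean [ 0.5339 -0.2224  0.1   ] rect [ 534.  -224.7] [151.3 200.3] 82.34
top grip 88 mean [ 0.4995 -0.2227  0.1218] rect [ 528.3 -234.8] [ 93.8 155.9] 62.9
top rack 106 mean [0.4984 0.2762 0.0394] rect [536.4 179.8] [ 70.4 258. ] 20.87
top cap 42 mean [0.5111 0.1151 0.1487] rect [511.5 114.4] [10.  33.5] 89.21
side basetop 4322 mean [ 0.5364 -0.2292  0.1012] rect [ 535.  -222.3] [154.6 200.2] 82.06
side grip 118 mean [ 0.4967 -0.2214  0.1252] rect [ 496.1 -218.5] [44.3 12.4] 82.22
side rack 656 mean [0.5163 0.1304 0.0411] rect [493.5 160.7] [264.1 276.3] 5.05
side cap 75 mean [0.5133 0.1138 0.1454] rect [512.1 113.7] [11.7 31.3] 83.95
```

Request:
step_arm([
  [[-0.25,-0.24,0],[0,0,0]],
  [[-0.5,-0.48,0],[0,0,0]],
  [[-0.75,-0.72,0],[0,0,0]],
  [[-1,-0.96,0],[0,0,0]],
])

```text
time: 0.93
tool_pos: [0.3028, 0.3328, 0.4046]
tcp_rot: [0.0, 0.231, 0.973, 0.0]
ft_force: [1.2, 0.6, 0.2]
width: 0.0854
finger_force: 0.0
```

Request:
step_arm([
  [[-0.25,-0.24,0],[0,0,0]],
  [[-0.5,-0.48,0],[0,0,0]],
  [[-0.75,-0.72,0],[0,0,0]],
  [[-1,-0.96,0],[0,0,0]],
])

```text
time: 1.27
tool_pos: [0.358, 0.1756, 0.405]
tcp_rot: [0.0, 0.231, 0.973, 0.0]
ft_force: [1.0, 0.8, -0.1]
width: 0.0857
finger_force: 0.0
```

Request:
step_arm([
  [[-0.25,-0.24,0],[0,0,0]],
  [[-0.5,-0.48,0],[0,0,0]],
  [[-0.75,-0.72,0],[0,0,0]],
  [[-1,-0.96,0],[0,0,0]],
])

```text
time: 1.6
tool_pos: [0.4134, 0.0184, 0.4051]
tcp_rot: [0.001, 0.231, 0.973, 0.0]
ft_force: [1.8, 0.8, -0.2]
width: 0.0856
finger_force: 0.0
```

Request:
step_arm([
  [[-0.25,-0.24,0],[0,0,0]],
  [[-0.5,-0.48,0],[0,0,0]],
  [[-0.75,-0.72,0],[0,0,0]],
  [[-1,-0.96,0],[0,0,0]],
])

```text
time: 1.93
tool_pos: [0.4689, -0.1386, 0.4049]
tcp_rot: [0.0, 0.231, 0.973, -0.0]
ft_force: [1.5, 1.3, -0.3]
width: 0.0851
finger_force: 0.0
```

Request:
step_arm([
  [[-0.2,-0.2,0],[0,0,0.07]],
  [[-0.4,-0.4,0.1],[0,0,0.15]],
  [[-0.51,-0.51,0.2],[0,0,0.23]],
  [[-0.51,-0.51,0.3],[0,0,0.31]],
  [[-0.51,-0.51,0.4],[0,0,0.39]],
  [[-0.51,-0.51,0.45],[0,0,0.46]],
  [[-0.51,-0.51,0.45],[0,0,0.54]],
  [[-0.51,-0.51,0.45],[0,0,0.62]],
  [[-0.51,-0.51,0.45],[0,0,0.7]],
  [[-0.51,-0.51,0.45],[0,0,0.77]],
  [[-0.51,-0.51,0.45],[0,0,0.79]],
  [[-0.51,-0.51,0.45],[0,0,0.79]],
])

```text
time: 2.93
tool_pos: [0.4959, -0.2186, 0.3507]
tcp_rot: [-0.0, 0.754, 0.657, -0.0]
ft_force: [0.1, -0.1, 0.3]
width: 0.0851
finger_force: 0.0
```

```bash
cat >> h.py <<'E'
from scipy.spatial.transform import Rotation as Ro
def tool():
    s=bot.read_state(); q=s['tcp_rot']; R=Ro.from_quat([q[1],q[2],q[3],q[0]]).as_matrix(); return s,np.array(s['tool_pos']),R
def go(p,yawy=None):
    s,t,R=tool(); d=R.T@(np.array(p)-t)/.12; y=np.degrees(np.arctan2(R[1,1],R[0,1]))
    print('tcp',t.round(4),'yawY',round(y,2),'tilt',R[:,2].round(4),'shift',d.round(3), 'turn' ,None if yawy is None else round(-(((yawy-y)+90)%180-90)/90,3))
def rect(p,nm):
    r=cv2.minAreaRect((p[:,:2]*1000).astype(np.float32)); print(nm,len(p),'mean',p.mean(0).round(4),'rect',np.round(r[0],1),np.round(r[1],1),round(r[2],2))
E
python3 - <<'E'
from h import *
im,d,c=cam('wrist'); save('w1',im); W=cloud(c,d)
print(np.array(c['pose']).round(3),c['fovy'])
box=lambda lo,hi:((W>lo)&(W<hi)).all(-1)
rect(W[box([.42,-.29,.119],[.6,-.16,.135])],'grip')
rect(W[box([.3,-.33,.095],[.7,-.1,.104])],'top')
go([.4965,-.2185,.30],-8)
E
```

```text
[[ 0.99   0.13   0.047  0.506]
 [-0.138  0.935  0.326 -0.135]
 [-0.002 -0.33   0.944  0.321]
 [ 0.     0.     0.     1.   ]] 58.52469766834218
grip 1418 mean [ 0.4935 -0.216   0.127 ] rect [ 493.  -217.8] [43.6 12.1] 82.37
top 49858 mean [ 0.54   -0.2125  0.1007] rect [ 532.3 -224.3] [151.  201.3] 82.3
tcp [ 0.4959 -0.2186  0.3507] yawY -7.78 tilt [ 0. -0. -1.] shift [0.001 0.005 0.422] turn 0.002
```

View pics/w1.png

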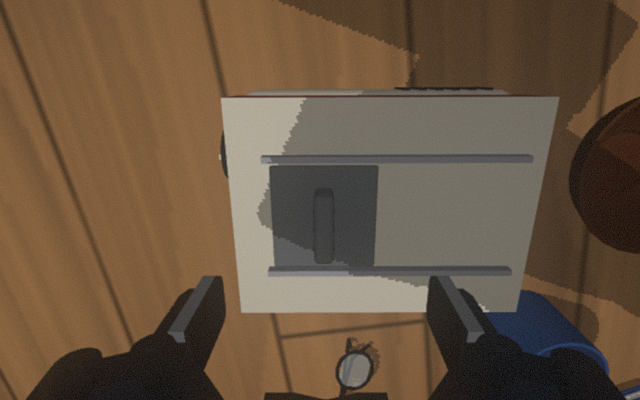

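The wrist view shows the grey cover with its ridge at (323,228), between rails at rows 160 and 270. Its position agrees with the estimates from the other two cameras.

Request:
step_arm([
  [[0.008,-0.02,0.15],[0,0,0]],
  [[0.008,-0.02,0.3],[0,0,0]],
  [[0.008,-0.02,0.45],[0,0,0]],
  [[0.008,-0.02,0.555],[0,0,0]],
  [[0.008,-0.02,0.56],[0,0,0]],
], claw=-0.2)

```text
time: 3.4
tool_pos: [0.4931, -0.2169, 0.2812]
tcp_rot: [-0.002, 0.753, 0.658, -0.001]
ft_force: [-0.3, 0.4, 0.5]
width: 0.0347
finger_force: 0.0
```

Request:
step_arm([
  [[0,0,0],[0,0,0]],
  [[0,0,0],[0,0,0]],
  [[0,0,0],[0,0,0]],
  [[0,0,0],[0,0,0]],
  [[0,0,0],[0,0,0]],
  [[0,0,0],[0,0,0]],
], claw=-1, force=30)

```text
time: 3.9
tool_pos: [0.4938, -0.2174, 0.2843]
tcp_rot: [0.001, 0.754, 0.657, 0.0]
ft_force: [0.4, 0.5, 4.7]
width: 0.0109
finger_force: 33.5
```

Request:
step_arm([
  [[0,0.08,-0.01],[0,0,0]],
  [[0,0.18,-0.01],[0,0,0]],
  [[0,0.28,-0.01],[0,0,0]],
  [[0,0.38,-0.01],[0,0,0]],
  [[0,0.47,-0.01],[0,0,0]],
  [[0,0.54,-0.01],[0,0,0]],
  [[0,0.57,-0.01],[0,0,0]],
  [[0,0.58,-0.01],[0,0,0]],
  [[0,0.59,-0.01],[0,0,0]],
  [[0,0.6,-0.01],[0,0,0]],
  [[0,0.6,-0.01],[0,0,0]],
])

```text
time: 4.82
tool_pos: [0.5634, -0.2269, 0.2843]
tcp_rot: [-0.002, 0.754, 0.657, -0.002]
ft_force: [-11.3, 0.1, 2.6]
width: 0.0114
finger_force: 33.2
```

Request:
step_arm([
  [[0,0.01,0],[0,0,0]],
  [[0,0.02,0],[0,0,0]],
  [[0,0.025,0],[0,0,0]],
  [[0,0.03,0],[0,0,0]],
  [[0,0.03,0],[0,0,0]],
])

```text
time: 5.23
tool_pos: [0.5647, -0.227, 0.2843]
tcp_rot: [-0.004, 0.754, 0.657, -0.004]
ft_force: [-26.7, 1.0, 11.2]
width: 0.0114
finger_force: 34.3
```

Request:
step_arm([
  [[0,-0.02,0],[0,0,0]],
  [[0,-0.02,0],[0,0,0]],
  [[0,-0.02,0],[0,0,0]],
  [[0,-0.02,0],[0,0,0]],
  [[0,-0.02,-0.3],[0,0,0]],
  [[0,-0.02,-0.6],[0,0,0]],
  [[0,-0.3,-0.9],[0,0,0]],
  [[0,-0.5,-0.95],[0,0,0]],
  [[0,-0.5,-0.95],[0,0,0]],
], claw=0.0)

```text
time: 5.98
tool_pos: [0.5065, -0.2186, 0.4029]
tcp_rot: [0.002, 0.754, 0.657, 0.001]
ft_force: [1.4, -1.1, -0.2]
width: 0.0429
finger_force: 0.0
```

```bash
python3 - <<'E'
from h import *
im,d,c=cam('wrist'); save('w2',im); W=cloud(c,d); np.savez('w2.npz',W=W,im=im)
box=lambda lo,hi:((W>lo)&(W<hi)).all(-1)
rect(W[box([.42,-.29,.119],[.63,-.16,.135])],'grip')
rect(W[box([.3,-.33,.095],[.7,-.1,.104])],'top')
b=np.radians(-7.7);R=np.array([[np.cos(b),-np.sin(b)],[np.sin(b),np.cos(b)]])
# rectified local ortho image around outlet at z=.097
o=np.array([.4877,-.2183]); g=np.arange(-40,40,.2)/1000
X,Y=np.meshgrid(g,g); P=np.stack([X,Y],-1)@R.T+o
u,v=proj(c,np.dstack([P,np.full(X.shape,.097)]))
save('o2',cv2.remap(im,u.astype(np.float32),v.astype(np.float32),cv2.INTER_CUBIC))
hole=W[box([.44,-.27,.05],[.54,-.17,.096])]; rect(hole,'hole'); print(np.percentile(hole[:,2],[1,10,50,90]))
E
```

```text
grip 1024 mean [ 0.5601 -0.2257  0.1265] rect [ 560.7 -227.2] [43.6 12.6] 82.61
top 33803 mean [ 0.5286 -0.2131  0.1006] rect [ 532.  -224.1] [150.6 201. ] 82.21
hole 1386 mean [ 0.4855 -0.2234  0.0772] rect [ 486.9 -219.1] [46.2 47. ] 89.69
[0.06340116 0.06438636 0.07686644 0.09388481]
```

View pics/w2.png

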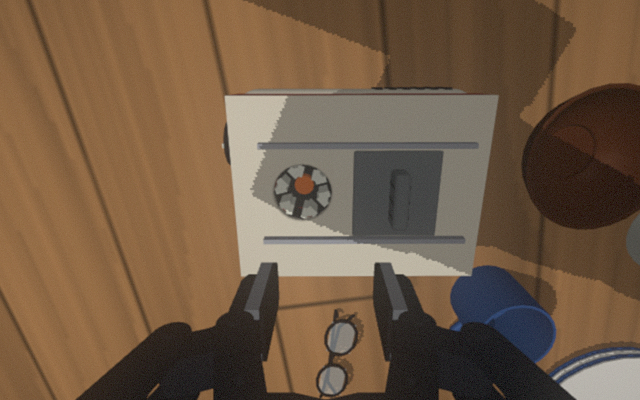

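View pics/o2.png

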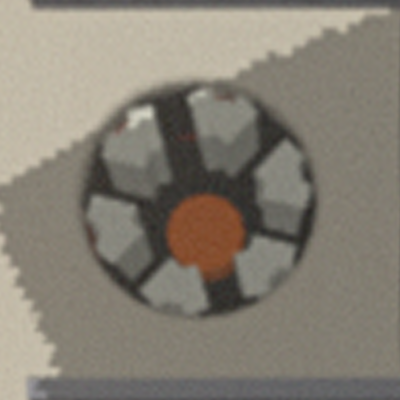

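The view shows the socket open at about (303,192), with six slots and the orange plunger. The ridge moved only about 68 mm, so I'll fit the slot angle and then push the cover again.

```bash
cat > fit.py <<'E'
from h import *
z=np.load('w2.npz');W=z['W'];b=np.radians(-7.7);R=np.array([[np.cos(b),-np.sin(b)],[np.sin(b),np.cos(b)]])
for o in ([.4877,-.2183],[.4872,-.2188]):
    L=(W[...,:2]-o)@R; r=np.hypot(L[...,0],L[...,1]); m=(W[...,2]>.092)&(W[...,2]<.0985)&(r<.022)&(r>.0125)
    th=np.arctan2(L[...,1],L[...,0])[m]; k=np.exp(6j*th).mean(); print(m.sum(),abs(k),'slot angle base',(np.degrees(np.angle(-k))/6)%60, W[m][:,:2].mean(0), np.median(W[m][:,2]))
m=(abs(L[...,1])<.03)&(W[...,2]>.1025)&(W[...,2]<.108); rect(W[m&(L[...,0]>-.02)&(L[...,0]<.16)],'plate')
go([.5605,-.2267,.288])
E
python3 fit.py
```

```text
921 0.2524942653758279 slot angle base 14.11467762774722 [ 0.48752389 -0.21873796] 0.09750254317752144
895 0.22666522003570672 slot angle base 14.469440085172508 [ 0.48687381 -0.21938284] 0.09751425317499485
plate 5065 mean [ 0.5597 -0.2266  0.1056] rect [ 547.3 -227. ] [ 60.  159.4] 82.44
tcp [ 0.5078 -0.219   0.4013] yawY -7.87 tilt [ 0.0038 -0.0022 -1.    ] shift [-0.002  0.44   0.946] turn None
```

Request:
step_arm([
  [[0,0.2,0.1],[0,0,0]],
  [[0,0.42,0.3],[0,0,0]],
  [[0,0.44,0.6],[0,0,0]],
  [[0,0.44,0.85],[0,0,0]],
  [[0,0.44,0.93],[0,0,0]],
  [[0,0.44,0.93],[0,0,0]],
  [[0,0.44,0.93],[0,0,0]],
])

```text
time: 6.62
tool_pos: [0.5618, -0.2267, 0.2875]
tcp_rot: [-0.0, 0.754, 0.657, 0.0]
ft_force: [0.6, -0.2, 0.8]
width: 0.0429
finger_force: 0.0
```

Request:
step_arm([
  [[0,0.03,0],[0,0,0]],
  [[0,0.06,0],[0,0,0]],
  [[0,0.09,0],[0,0,0]],
  [[0,0.12,0],[0,0,0]],
  [[0,0.14,0],[0,0,0]],
  [[0,0.14,0],[0,0,0]],
])

```text
time: 7.12
tool_pos: [0.578, -0.2289, 0.2874]
tcp_rot: [-0.0, 0.754, 0.657, -0.001]
ft_force: [-3.6, 0.6, 2.2]
width: 0.043
finger_force: 1.9
```

Request:
step_arm([
  [[0,0.015,0],[0,0,0]],
  [[0,0.03,0],[0,0,0]],
  [[0,0.04,0],[0,0,0]],
  [[0,0.04,0],[0,0,0]],
])

```text
time: 7.45
tool_pos: [0.5799, -0.2291, 0.2872]
tcp_rot: [-0.003, 0.754, 0.657, -0.003]
ft_force: [-23.8, 2.5, 13.9]
width: 0.0426
finger_force: 12.1
```

Request:
step_arm([
  [[0,0.015,0],[0,0,0]],
  [[0,0.03,0],[0,0,0]],
  [[0,0.03,0],[0,0,0]],
])

```text
time: 7.7
tool_pos: [0.5813, -0.2292, 0.287]
tcp_rot: [-0.006, 0.754, 0.656, -0.005]
ft_force: [-38.2, 3.3, 20.7]
width: 0.0427
finger_force: 19.9
```

Request:
step_arm([
  [[0,-0.1,0],[0,0,0]],
  [[0,-0.14,-0.05],[0,0,0]],
  [[0,-0.14,-0.3],[0,0,0]],
  [[0,-0.14,-0.6],[0,0,0]],
  [[0,-0.4,-0.9],[0,0,0]],
  [[0,-0.65,-0.95],[0,0,0]],
  [[0,-0.65,-0.95],[0,0,0]],
  [[0,-0.65,-0.95],[0,0,0]],
])

```text
time: 8.37
tool_pos: [0.5084, -0.2192, 0.4033]
tcp_rot: [0.002, 0.754, 0.657, 0.001]
ft_force: [0.6, -0.5, -0.6]
width: 0.0427
finger_force: 0.0
```

```bash
python3 - <<'E'
from h import *
im,d,c=cam('wrist'); save('w3',im); W=cloud(c,d); np.savez('w2.npz',W=W,im=im)
box=lambda lo,hi:((W>lo)&(W<hi)).all(-1)
rect(W[box([.42,-.29,.119],[.63,-.16,.135])],'grip')
rect(W[box([.3,-.33,.095],[.7,-.1,.104])],'top')
E
python3 fit.py
python3 -c "
from h import *
go([.512,.114,.40],40)"
```

```text
grip 1007 mean [ 0.5601 -0.2257  0.1266] rect [ 560.7 -227.4] [43.5 12.7] 82.07
top 33640 mean [ 0.5285 -0.2134  0.1006] rect [ 531.9 -224.2] [150.5 201.2] 82.1
908 0.23917435002447404 slot angle base 13.850766454752915 [ 0.4877813  -0.21871092] 0.09751624353791113
872 0.21661944403639222 slot angle base 14.053555782963379 [ 0.4870525  -0.21945971] 0.0975118334600805
plate 5057 mean [ 0.5598 -0.2267  0.1056] rect [ 550.2 -227.3] [ 60.  154.4] 82.32
tcp [ 0.5091 -0.2194  0.4021] yawY -7.87 tilt [ 0.0023 -0.0011 -1.    ] shift [-0.001  0.43   0.952] turn None
tcp [ 0.5091 -0.2194  0.4021] yawY -7.87 tilt [ 0.0023 -0.0011 -1.    ] shift [ 2.756 -0.357  0.015] turn -0.532
```

The ridge centre now sits 29 mm behind the base centre, which is −45 + 74 mm. It did not move under 38 N, so the cover is at its stop (it started about 6 mm ajar). Next is the mill.

Request:
step_arm([
  [[0.3,0,0],[0,0,0]],
  [[0.62,-0.03,0],[0,0,0]],
  [[0.95,-0.07,0],[0,0,0]],
  [[1,-0.1,0],[0,0,0]],
], claw=1)

```text
time: 8.75
tool_pos: [0.5144, -0.0947, 0.4004]
tcp_rot: [-0.001, 0.753, 0.658, 0.0]
ft_force: [0.8, 0.5, -0.4]
width: 0.0854
finger_force: 0.0
```

Request:
step_arm([
  [[0.3,0,0],[0,0,0]],
  [[0.62,-0.03,0],[0,0,0]],
  [[0.95,-0.07,0],[0,0,0]],
  [[1,-0.1,0],[0,0,0]],
])

```text
time: 9.08
tool_pos: [0.5189, 0.0261, 0.4003]
tcp_rot: [-0.001, 0.753, 0.659, 0.0]
ft_force: [0.2, -0.8, 0.2]
width: 0.0855
finger_force: 0.0
```

Request:
step_arm([
  [[0.2,-0.05,0],[0,0,0]],
  [[0.35,-0.1,0],[0,0,0]],
  [[0.4,-0.1,0],[0,0,0]],
  [[0.4,-0.1,0],[0,0,0]],
  [[0.4,-0.1,0],[0,0,0]],
])

```text
time: 9.5
tool_pos: [0.5134, 0.0707, 0.4006]
tcp_rot: [-0.0, 0.754, 0.657, -0.0]
ft_force: [0.1, -0.3, -0.0]
width: 0.0859
finger_force: 0.0
```

```bash
python3 - <<'E'
from h import *
im,d,c=cam('wrist'); save('w4',im); W=cloud(c,d); np.savez('w4.npz',W=W,im=im)
box=lambda lo,hi:((W>lo)&(W<hi)).all(-1)
p=W[box([.46,.06,.146],[.57,.17,.154])]; rect(p,'captop'); print(cv2.minEnclosingCircle((p[:,:2]*1000).astype(np.float32)))
o=np.median(p[:,:2],0); print(o)
g=np.arange(-40,40,.2)/1000; X,Y=np.meshgrid(g,g)
u,v=proj(c,np.dstack([X+o[0],Y+o[1],np.full(X.shape,.15)]))
save('o4',cv2.remap(im,u.astype(np.float32),v.astype(np.float32),cv2.INTER_CUBIC))
go([*o,.40])
E
```

```text
captop 4474 mean [0.5117 0.1326 0.1507] rect [511.7 132.1] [44.9 45.2] 35.02
((511.4114074707031, 131.78321838378906), 22.935827255249023)
[0.51164488 0.13280687]
tcp [0.5134 0.0703 0.4006] yawY -7.85 tilt [-5.e-04 -3.e-04 -1.e+00] shift [ 0.514 -0.085  0.005] turn None
```

View pics/w4.png

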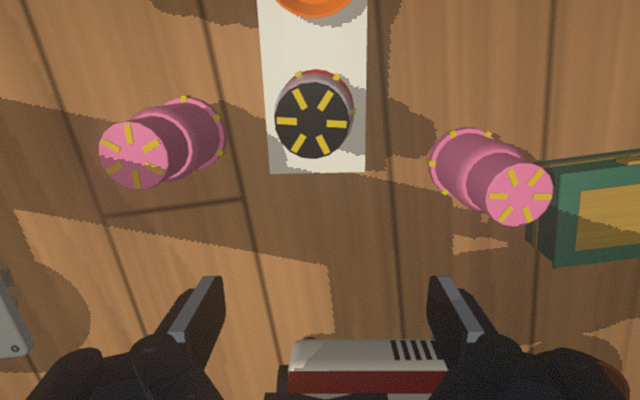

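View pics/o4.png

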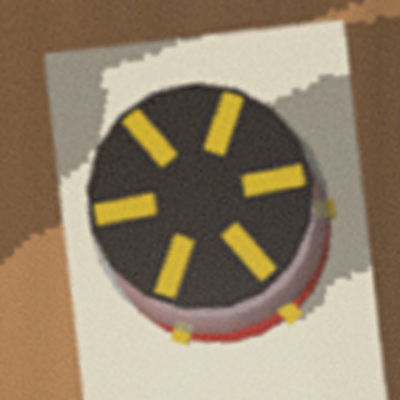

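The cap is centred at (0.5115, 0.132), with its top 150 mm high as expected. Its ribs lie at about −11.4° and the slots at about +6.3° in the world frame, so the mill needs +17.7°. The pink look-alikes flank it at (165,140) and (490,180), clear of the fingers.

Request:
step_arm([
  [[0.25,-0.05,0],[0,0,0]],
  [[0.5,-0.086,0.05],[0,0,0]],
  [[0.507,-0.086,0.3],[0,0,0]],
  [[0.507,-0.086,0.55],[0,0,0]],
  [[0.507,-0.086,0.8],[0,0,0]],
  [[0.507,-0.086,0.935],[0,0,0]],
  [[0.507,-0.086,0.935],[0,0,0]],
  [[0.507,-0.086,0.935],[0,0,0]],
])

```text
time: 10.22
tool_pos: [0.5112, 0.1316, 0.2886]
tcp_rot: [-0.0, 0.754, 0.657, -0.001]
ft_force: [0.1, 0.8, 0.2]
width: 0.0854
finger_force: 0.0
```

Request:
step_arm([
  [[0,0,0],[0,0,0]],
  [[0,0,0],[0,0,0]],
  [[0,0,0],[0,0,0]],
  [[0,0,0],[0,0,0]],
  [[0,0,0],[0,0,0]],
  [[0,0,0],[0,0,0]],
  [[0,0,0],[0,0,0]],
], claw=-1, force=70)

```text
time: 10.8
tool_pos: [0.5112, 0.1325, 0.2904]
tcp_rot: [0.001, 0.754, 0.657, 0.001]
ft_force: [0.8, -0.7, 6.5]
width: 0.0445
finger_force: 70.3
```

Request:
step_arm([
  [[0,0,-0.1],[0,0,0]],
  [[0,0,-0.3],[0,0,0]],
  [[0,0,-0.5],[0,0,0]],
  [[0,0,-0.7],[0,0,0]],
  [[0,0,-0.9],[0,0,0]],
  [[0,0,-1],[0,0,0]],
  [[0,0,-1],[0,0,0]],
])

```text
time: 11.38
tool_pos: [0.5109, 0.1326, 0.4119]
tcp_rot: [0.001, 0.754, 0.657, 0.002]
ft_force: [0.1, -0.5, -3.5]
width: 0.0447
finger_force: 72.5
```

```bash
python3 -c "
from h import *
go([.4875,-.2183,.43],9.85)"
```

```text
tcp [0.5109 0.1326 0.4119] yawY -7.84 tilt [ 4.9e-03  4.0e-04 -1.0e+00] shift [-2.923  0.206 -0.153] turn -0.197
```

Request:
step_arm([
  [[-0.1,0.02,-0.1],[0,0,0]],
  [[-0.35,0.05,-0.15],[0,0,0]],
  [[-0.65,0.07,-0.15],[0,0,0]],
  [[-0.95,0.07,-0.15],[0,0,0]],
  [[-1,0.07,-0.15],[0,0,0]],
])

```text
time: 11.8
tool_pos: [0.5022, 0.0089, 0.4258]
tcp_rot: [0.0, 0.755, 0.656, -0.001]
ft_force: [0.3, -0.0, -2.8]
width: 0.044
finger_force: 72.6
```

Request:
step_arm([
  [[-0.3,0.02,0],[0,0,0]],
  [[-0.6,0.05,0],[0,0,0]],
  [[-0.9,0.07,0],[0,0,0]],
  [[-1,0.07,0],[0,0,0]],
])

```text
time: 12.13
tool_pos: [0.4945, -0.1109, 0.4256]
tcp_rot: [-0.0, 0.755, 0.656, -0.001]
ft_force: [-0.0, 0.8, -3.0]
width: 0.0447
finger_force: 72.7
```

Request:
step_arm([
  [[-0.25,0.02,0],[0,0,-0.06]],
  [[-0.5,0.05,0],[0,0,-0.12]],
  [[-0.75,0.07,0],[0,0,-0.17]],
  [[-0.92,0.066,0],[0,0,-0.197]],
  [[-0.92,0.066,0],[0,0,-0.197]],
  [[-0.92,0.066,0],[0,0,-0.197]],
  [[-0.92,0.066,0],[0,0,-0.197]],
])

```text
time: 12.72
tool_pos: [0.4874, -0.2175, 0.4262]
tcp_rot: [-0.001, 0.644, 0.765, 0.0]
ft_force: [-0.0, 0.2, -3.6]
width: 0.0446
finger_force: 72.7
```

```bash
python3 - <<'E'
from h import *
go([.4875,-.2185,.40],9.85)
im,d,c=cam('side'); u,v=proj(c,np.array([.4877,-.2183,.16])); u,v=int(u),int(v)
save('s5',im[v-80:v+80,u-100:u+100],3)
E
```

```text
tcp [ 0.4874 -0.2175  0.4262] yawY 9.83 tilt [-9.0e-04  1.1e-03 -1.0e+00] shift [-0.008 -0.001  0.218] turn -0.0
```

View pics/s5.png

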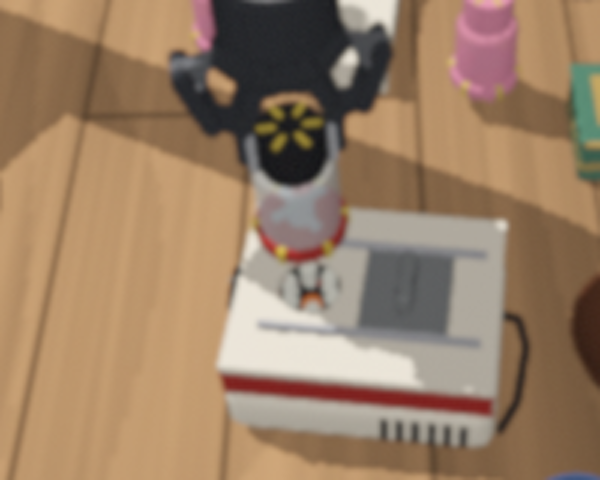

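The mill hangs upright in the fingers, with its collar at (300,235) above the open socket at (312,290). I'll lower it slowly and watch the force.

Request:
step_arm([
  [[-0.008,0,0.08],[0,0,0]],
  [[-0.008,0,0.17],[0,0,0]],
  [[-0.008,0,0.24],[0,0,0]],
  [[-0.008,0,0.3],[0,0,0]],
  [[-0.008,0,0.36],[0,0,0]],
  [[-0.008,0,0.41],[0,0,0]],
  [[-0.008,0,0.44],[0,0,0]],
  [[-0.008,0,0.44],[0,0,0]],
  [[-0.008,0,0.44],[0,0,0]],
])

```text
time: 13.52
tool_pos: [0.4877, -0.219, 0.3741]
tcp_rot: [-0.0, 0.644, 0.765, 0.0]
ft_force: [-0.0, 1.0, -3.2]
width: 0.0441
finger_force: 72.7
```

Request:
step_arm([
  [[0,0,0.015],[0,0,0]],
  [[0,0,0.03],[0,0,0]],
  [[0,0,0.045],[0,0,0]],
  [[0,0,0.06],[0,0,0]],
  [[0,0,0.06],[0,0,0]],
])

```text
time: 13.93
tool_pos: [0.4876, -0.2189, 0.3665]
tcp_rot: [-0.0, 0.644, 0.765, -0.0]
ft_force: [-0.3, 0.2, -3.5]
width: 0.0442
finger_force: 72.7
```

Request:
step_arm([
  [[0,0,0.012],[0,0,0]],
  [[0,0,0.024],[0,0,0]],
  [[0,0,0.036],[0,0,0]],
  [[0,0,0.045],[0,0,0]],
  [[0,0,0.045],[0,0,0]],
])

```text
time: 14.35
tool_pos: [0.4876, -0.2189, 0.3612]
tcp_rot: [-0.0, 0.644, 0.765, -0.0]
ft_force: [0.5, -0.2, -3.1]
width: 0.0442
finger_force: 72.7
```

Request:
step_arm([
  [[0,0,0.01],[0,0,0]],
  [[0,0,0.02],[0,0,0]],
  [[0,0,0.03],[0,0,0]],
  [[0,0,0.04],[0,0,0]],
  [[0,0,0.05],[0,0,0]],
  [[0,0,0.05],[0,0,0]],
])

```text
time: 14.85
tool_pos: [0.4876, -0.219, 0.3557]
tcp_rot: [0.0, 0.644, 0.765, -0.0]
ft_force: [-0.7, 0.6, 2.1]
width: 0.0445
finger_force: 73.1
```

Request:
step_arm([
  [[0,0,0.008],[0,0,0]],
  [[0,0,0.016],[0,0,0]],
  [[0,0,0.024],[0,0,0]],
  [[0,0,0.03],[0,0,0]],
  [[0,0,0.03],[0,0,0]],
])

```text
time: 15.27
tool_pos: [0.4876, -0.219, 0.3521]
tcp_rot: [0.0, 0.644, 0.765, -0.0]
ft_force: [-1.4, 0.5, 4.7]
width: 0.0448
finger_force: 73.4
```

Request:
step_arm([
  [[0,0,0.006],[0,0,0]],
  [[0,0,0.012],[0,0,0]],
  [[0,0,0.018],[0,0,0]],
  [[0,0,0.023],[0,0,0]],
  [[0,0,0.023],[0,0,0]],
])

```text
time: 15.68
tool_pos: [0.4876, -0.219, 0.3503]
tcp_rot: [0.001, 0.644, 0.765, -0.0]
ft_force: [-3.2, 2.0, 13.7]
width: 0.0445
finger_force: 74.6
```

Request:
step_arm([
  [[0,0,0.004],[0,0,0]],
  [[0,0,0.008],[0,0,0]],
  [[0,0,0.012],[0,0,0]],
  [[0,0,0.012],[0,0,0]],
])

```text
time: 16.02
tool_pos: [0.4875, -0.2189, 0.3502]
tcp_rot: [0.002, 0.644, 0.765, -0.0]
ft_force: [-5.8, 1.7, 24.1]
width: 0.0444
finger_force: 75.7
```

Request:
step_arm([
  [[0,0,0],[0,0,0]],
  [[0,0,0],[0,0,0]],
  [[0,0,0],[0,0,0]],
  [[0,0,0],[0,0,0]],
  [[0,0,0],[0,0,0]],
  [[0,0,0],[0,0,0]],
])

```text
time: 16.52
tool_pos: [0.4875, -0.2189, 0.3502]
tcp_rot: [0.002, 0.644, 0.765, -0.0]
ft_force: [-5.3, 2.9, 25.5]
width: 0.0442
finger_force: 75.7
```

```bash
python3 - <<'E'
from h import *
im,d,c=cam('side'); u,v=proj(c,np.array([.4877,-.2183,.13])); u,v=int(u),int(v)
save('s6',im[v-80:v+80,u-100:u+100],3)
E
```

```text
(no output)
```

View pics/s6.png

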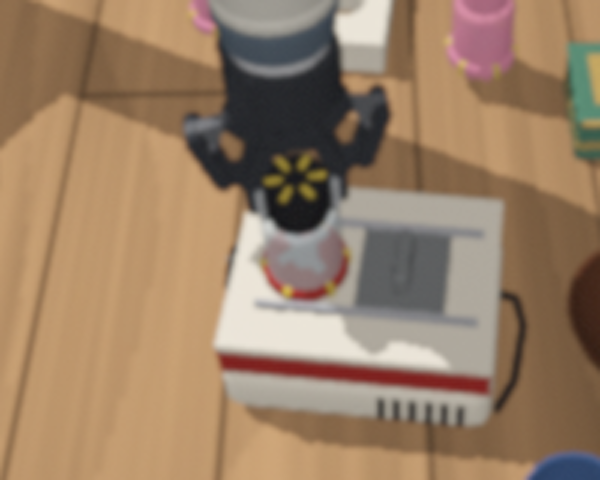

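The collar sits flat on the base round the outlet at (305,270), the cover is back at (403,270), and the push holds steady at about 25 N. I'm handing the job in.

```bash
python3 -c "
from workcell import bot
print(bot.job_done())"
```

```text
the job is handed in; nothing more can be done
None
```

The job is handed in after about 17 s: the cover is back at its stop, and the mill is meshed, fully home and still held down with about 25 N; the hand-in returned no verdict.

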